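# Vent the degassing chamber and crack its stuck lid

## Task

Press the sprung vent pedal right down to its stop and keep it there for a second to let air back into the degassing chamber, then let it spring back up. Take the chamber's clear lid by its handle, pull it straight up until it breaks free of the tight rubber seal without letting it fly up, and finish still holding it, steady and level, over the pot with a gap of about 30 mm above the rim all round. Do not let go at the end, and leave everything else on the bench where it stands.

Things in the scene. Friction and masses are not known exactly. Their poses are not given: they have to be found in the camera images.
- chamber: the degassing chamber, fixed to the bench: round aluminium pot 188 mm across, rim 110 mm above the bench, with four steel brackets around the rim (to 126 mm from the axis), each with a black rubber sealing lip that springs in over the lid's bevelled edge (lips reach 18 mm above the rim). Origin on the bench under the pot's centre, z up
- lid: the clear round lid, loose, 192 mm across and 15 mm thick, about 0.45 kg, lying on the rim. Origin at the centre of its underside (110 mm above the bench when shut), z up; its y axis runs along the handle bar. The sealing lips hold it shut: the pull up climbs to a peak of roughly 14 to 22 N in all within the first 10 mm, then drops suddenly to the lid's weight of 3.5 to 6 N; the lid is clear of the lips from about 20 mm above the rim
- lid_handle (a point): middle of the grip bar of the lid's steel handle: flat-sided level bar 14 mm wide, 18 mm high and 84 mm long along the lid's y axis, on two posts 60 mm apart in the clear, over the middle of the lid; its centre is 50 mm above the lid's underside (160 mm above the bench when shut), 26 mm above the lid's top; the space beneath the bar is open. Axes as the lid's
- pedal_base: base plate of the vent pedal, fixed to the bench, 160 x 90 x 8 mm. Its x axis points from the pedal's free end (-x side, towards the robot) to its hinge (+x side, 50 mm from the origin, 30 mm above the bench), z up; origin on the bench
- pedal (a joint): angle of the sprung pedal plate (132 mm long, 70 mm wide, steel with a black ribbed rubber pad), 0 up (sloping 0.30 rad up towards its free end), 0.26 fully down on its stop. It springs back by itself; at the pad's middle it takes about 4 N to start moving and 9 N to reach the stop
- pedal_pad (a point): middle of the rubber pad's top face, 100 mm from the pedal's hinge and 32 mm from its free end; 66 mm above the bench when up, 40 mm when on the stop, moving down and 5 mm towards -x of the base
- maquette: bystander: small turned terracotta form, 127 mm tall, on a 60 mm square pale wood block; origin under its centre
- clay_study: bystander: grey clay lump, 80 mm tall, on a 60 mm square dark wood block; origin under its centre
- brush_jar: bystander: white ceramic jar, 84 mm across and 100 mm tall, full of upright brushes up to 240 mm; origin under its centre
- paint_can: bystander: can, 80 mm across, 100 mm tall; origin under its centre
- glue_bottle: bystander: white bottle, 48 mm across, 120 mm tall; origin under its centre
- spatula: bystander: modelling spatula lying flat on the bench in front of the robot
- screwdriver: bystander: screwdriver lying flat on the bench
There are look-alikes about, which are no part of the job. Leave any blue or yellow look-alike of the lid alone.

How it is judged:
By the outcome, as a careful person would: the job done as asked, in the order asked, and still so for the second after the job is handed in, while the arm keeps its last pose, push and grip.
It also fails if it takes over 48 s, if anything falls off the work surface, if the arm or the gripper's body presses on something with over 40 N, if the wrist force passes 120 N, or if a joint passes its speed limit or range.

## Robot

A 6-joint arm with a two-finger parallel gripper is mounted at the origin on the work surface. World frame = base frame: x ahead of the robot, y to its left, z up, the work surface at z = 0. Lengths are in m, angles in rad, forces in N, time in s.
With the tool pointing down it reaches from about 0.35 to 0.925 m from the base axis. Payload 6.4 kg.
Tool frame: the origin (TCP) lies at the very end of the fingers, on their centre line; the grasp point (between the pads) lies 19 mm behind it; z points along the fingers, y is the direction in which the jaws open and shut (so a half turn about z gives the same grasp; the last joint's range is limited). The gripper opens to 85 mm and grips with 20 to 120 N. Pads are 22 mm wide; open, the fingers measure 114 mm over their backs; the gripper's body (76 mm by 85 mm) begins 54 mm behind the grasp point. The pads swing forward as they close: fully open they stand 13 mm farther back than shut.
Start: joints at [-1.516, 0.245, 1.558, -0, 1.339, -0.174], TCP at [0.147, -0.633, 0.231] pointing down, gripper open.
Joint ranges: [-3.13, 3.13], [-1.02, 2.26], [0.13, 2.54], [-0.95, 4.09], [0.21, 2.88], [-2.74, 2.74]. Speed limits (rad/s): [2.57, 2.57, 3.14, 3.14, 3.14, 3.14].

## Interface

Orientations are given as a 3x3 rotation matrix whose columns are the frame's x, y, z axes.
In Python, from station import arm gives the robot as it stands. The module is installed in compiled form; this text tells all that it offers.
- The arm moves only by the shell command python3 -m handwheel 'ROWS' [FORCE]. ROWS is JSON, a list of rows, each an object of numbers: "gripper": the opening in per cent of the stroke, from 0 (shut) to 100 (fully open); "dx", "dy", "dz": the shift along the tool's x, y, z as a fraction of full scale; "spin": the turn about the tool's z as a fraction of full scale. In form: [{"gripper": .., "dx": .., "dy": .., "dz": .., "spin": ..}, ...]. A call has 1 to 5 rows; each row shifts and turns the pose as measured when the row begins, along the tool's axes as they then stand; what a row does not reach is not made up. Full scale, the value 1, is 10 cm for a shift and 90 degrees for a turn. A row lasts 1/10 s, in which the tool goes at most 50 mm and 8.59 degrees, less where a joint would pass 70% of its speed; a pose out of reach is approached as far as the arm can. A call with a number of a shift or a turn outside -1 to 1 is refused whole. A call with a gripper value outside its range is refused whole. The fingers move at their own pace and stop on an object; FORCE is the grip in N (left out, the last holds). Time passes only in rows, so rows that do not move let the fingers close. It gives the time, the measured TCP pose, the force and the opening at its end, in the units of the state.
- arm.get_obs(): the state, without advancing time (a new reading comes with each control period).
- arm.capture(name): name is "scene" or "top" or "wrist"; returns the picture (384x512x3 uint8, red, green, blue); there is no depth.
- arm.camera_model(name): a dict with "fx", "fy", "cx", "cy" (pixels), "k1" (the pictures are not rectified: a ray, as slopes to the right and down, at radius r is drawn at 1 + k1 r^2 times it, then the intrinsics apply), "R" (3x3) and "t" (3): a world point X has camera coordinates R X + t. Camera axes: x right, y down, z forward; pixel columns grow to the right and rows downward; lengths in m; the calibration is good to about 2 mm. A picture is of the moment at which its call begins: read the wrist's pose just before it. camera_model takes no time and is no camera call; for the wrist camera it gives the pose at the moment of the call.
- arm.finish_job(): hands the job in, once; it reports no verdict.
The state is a dict: "time_s": time; "qpos": joint angles; "joint_velocities": joint speeds; "joint_efforts": joint torques, N m; "tcp_pos": TCP position; "ee_rot": TCP orientation; "ft_force": force on the tool from outside, world axes, zero at the start; "torque": the same for the moment, N m; "gripper_width": finger opening in m.
Only numpy, scipy, OpenCV 4.12 (cv2) and the standard library are available. Lean on these libraries where they do the work, as an engineer would, in place of code of your own. Each camera call takes 0.05 s, during which the arm holds its last target. There are 200 camera calls.

## Working session

There is one attempt and no reset: what is moved stays moved. The work goes in short steps, Python scripts to look and compute and a shell command to move; the robot and the scene stay as the last step left them, time stands still between calls to the robot, and variables do not carry over. Pictures are saved under pics/ and viewed, about 8 in all and at most 12, crops included, and the job is handed in when it is done.

```bash
mkdir -p pics
cat > h.py <<'E'
import numpy as np, cv2
from station import arm
def snap(name,fn):
    im=arm.capture(name); cv2.imwrite('pics/'+fn,im[:,:,::-1]); return im
def toworld(name,u,v,z,m=None):
    m=m or arm.camera_model(name)
    xd,yd=(u-m['cx'])/m['fx'],(v-m['cy'])/m['fy']
    x,y=xd,yd
    for _ in range(20):
        s=1+m['k1']*(x*x+y*y); x,y=xd/s,yd/s
    R=np.array(m['R']);t=np.array(m['t']); c=-R.T@t; d=R.T@np.array([x,y,1])
    return c+d*(z-c[2])/d[2]
def proj(name,X):
    m=arm.camera_model(name); p=np.array(m['R'])@np.array(X)+np.array(m['t']); x,y=p[:2]/p[2]
    s=1+m['k1']*(x*x+y*y); return m['fx']*x*s+m['cx'],m['fy']*y*s+m['cy']
E
python3 - <<'E'
from h import *
a=snap('scene','s0.png');b=snap('top','t0.png')
cv2.imwrite('pics/s0b.png',cv2.resize(a[:,:,::-1],(800,600),interpolation=cv2.INTER_CUBIC))
cv2.imwrite('pics/t0b.png',cv2.resize(b[:,:,::-1],(800,600),interpolation=cv2.INTER_CUBIC))
o=arm.get_obs(); print(o['time_s'],o['tcp_pos'],o['ee_rot'],o['ft_force'])
E
```

```text
0.1 [ 0.14741188 -0.6325396   0.23028541] [[ 9.73945469e-01  2.26782312e-01 -8.23237837e-05]
 [ 2.26782100e-01 -9.73943918e-01  1.76719679e-03]
 [ 3.20590224e-04 -1.73982286e-03 -9.99998435e-01]] [ 0.28390584 -0.34128693 -0.56591228]
```

View pics/s0b.png

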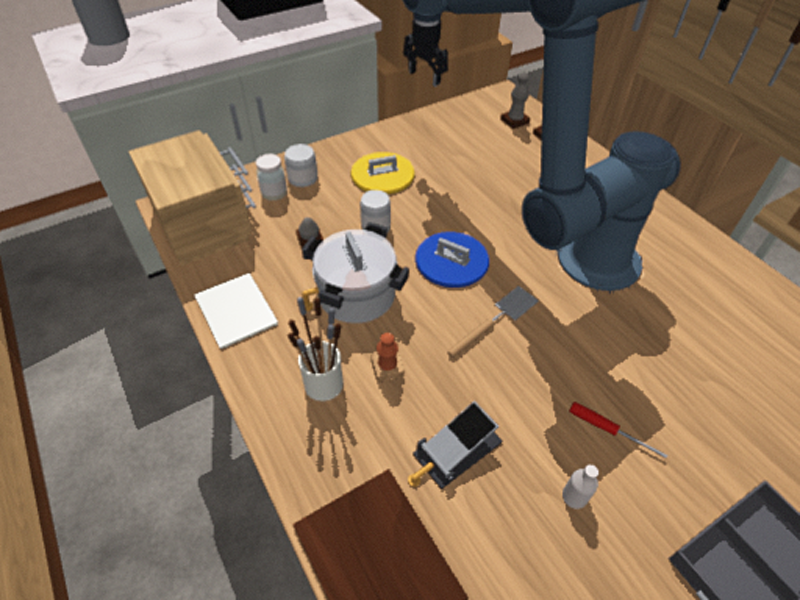

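View pics/t0b.png

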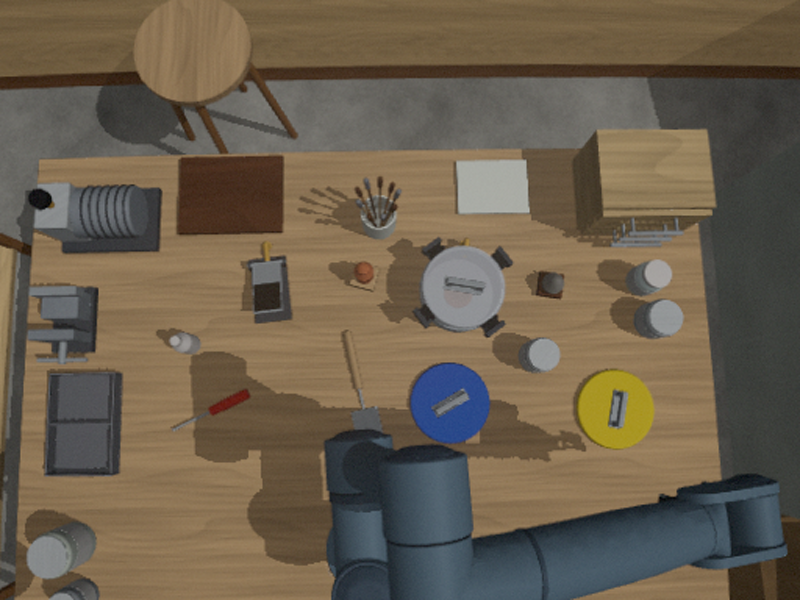

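The scene shows the pot with the clear lid at top-view pixel (463,288). The look-alikes are the blue lid at (450,402) and the yellow lid at (616,408). The pedal, with its black pad, is at (268,295). By the description I choose the clear lid on the pot, and I'll check it and the pedal in a close crop.

Run:
```python
from h import *
b=cv2.imread('pics/t0.png')
p=b[140:240,130:230]; l=b[145:220,255:345]
p=cv2.resize(p,(400,400),interpolation=cv2.INTER_CUBIC); l=cv2.resize(l,(480,400),interpolation=cv2.INTER_CUBIC)
cv2.imwrite('pics/c0.png',np.hstack([p[:, :320],l]))
m=arm.camera_model('top');print(m['fx'],m['k1'],-np.array(m['R']).T@m['t'])
m=arm.camera_model('wrist');print(m['fx'],-np.array(m['R']).T@m['t'],m['R'])
```

```text
385.98556555397386 -0.05667414408979368 [ 0.36728418 -0.04327727  1.4677124 ]
268.8238651704107 [ 0.22062831 -0.61637186  0.37244186] [[ 0.22630333 -0.97405443 -0.00218335]
 [-0.93108067 -0.21697656  0.29327456]
 [-0.28613912 -0.06433613 -0.95602577]]
```

View pics/c0.png

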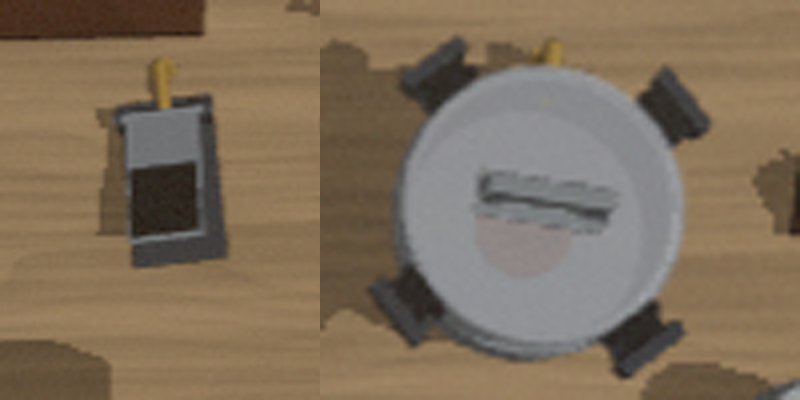

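Run:
```python
from h import *
P=lambda u,v,z:toworld('top',(u+.5)/4-.5+130,(v+.5)/4-.5+140,z)
L=lambda u,v,z:toworld('top',(u-320+.5)/5.333-.5+255,(v+.5)/5.333-.5+145,z)
T=lambda u,v,z:toworld('top',u*.64,v*.64,z)
print('pad',P(165,200,.066),[P(*c,z) for c,z in [((132,168),.057),((196,163),.057),((198,232),.075),((134,237),.075)]])
print('base corners',P(132,267,.008),P(228,258,.008),P(212,97,.008))
print('lid c',L(541,205,.125),'handle',L(548,200,.169),[L(x,y,.169) for x,y in ((480,183),(617,203))])
for n,u,v,z in [('maq',364,270,.12),('jar',378,220,.1),('brushtips',380,185,.24),('can',540,352,.1),('clay',551,283,.07),('glue',180,342,.12),('bluehandle',450,402,.06)]: print(n,T(u,v,z))
```

```text
pad [0.58637148 0.23709085 0.066     ] [array([0.61843335, 0.26985442, 0.057     ]), array([0.62191741, 0.21038667, 0.057     ]), array([0.55490103, 0.20495353, 0.075     ]), array([0.55148022, 0.26328364, 0.075     ])]
base corners [0.53161178 0.27963098 0.008     ] [0.5384109  0.18819547 0.008     ] [0.6951782  0.20415865 0.008     ]
lid c [ 0.59183021 -0.21630635  0.125     ] handle [ 0.58763408 -0.215262    0.169     ] [array([ 0.59954958, -0.17194628,  0.169     ]), array([ 0.58481797, -0.25960324,  0.169     ])]
maq [0.63396802 0.00610679 0.12      ]
jar [ 0.75635357 -0.02754341  0.1       ]
brushtips [ 0.7930702  -0.03471558  0.24      ]
can [ 0.44017559 -0.39087037  0.1       ]
clay [ 0.60413424 -0.43386931  0.07      ]
glue [0.47814649 0.42151812 0.12      ]
bluehandle [ 0.33176637 -0.18557391  0.06      ]
```

```bash
python3 -m handwheel '[{"gripper":0,"dx":0.32,"dy":-0.38,"dz":0,"spin":0},{"gripper":0,"dx":0.32,"dy":-0.38,"dz":0,"spin":0},{"gripper":0,"dx":0.32,"dy":-0.38,"dz":0,"spin":0},{"gripper":0,"dx":0.32,"dy":-0.38,"dz":0,"spin":0},{"gripper":0,"dx":0.32,"dy":-0.38,"dz":0,"spin":0}]' 40
```

```text
time_s: 0.6
tcp_pos: [0.2586, -0.4103, 0.2263]
ee_rot: [[0.976, 0.218, -0.001], [0.218, -0.976, 0.007], [0.001, -0.007, -1.0]]
ft_force: [1.4, -1.1, 0.7]
gripper_width: 0.0122
```

```bash
python3 -m handwheel '[{"gripper":0,"dx":0.32,"dy":-0.38,"dz":-0.03,"spin":0},{"gripper":0,"dx":0.32,"dy":-0.38,"dz":-0.03,"spin":0},{"gripper":0,"dx":0.32,"dy":-0.38,"dz":-0.03,"spin":0},{"gripper":0,"dx":0.32,"dy":-0.38,"dz":-0.03,"spin":0},{"gripper":0,"dx":0.32,"dy":-0.38,"dz":-0.03,"spin":0}]'; python3 -m handwheel '[{"gripper":0,"dx":0.32,"dy":-0.38,"dz":0,"spin":0},{"gripper":0,"dx":0.32,"dy":-0.38,"dz":0,"spin":0},{"gripper":0,"dx":0.32,"dy":-0.38,"dz":0,"spin":0},{"gripper":0,"dx":0.32,"dy":-0.38,"dz":0,"spin":0},{"gripper":0,"dx":0.32,"dy":-0.38,"dz":0,"spin":0}]'
```

```text
time_s: 1.1
tcp_pos: [0.3709, -0.1876, 0.2407]
ee_rot: [[0.977, 0.215, -0.002], [0.215, -0.977, 0.01], [0.001, -0.01, -1.0]]
ft_force: [1.0, -0.2, 0.6]
gripper_width: 0.0003
time_s: 1.6
tcp_pos: [0.4846, 0.0353, 0.2428]
ee_rot: [[0.977, 0.215, 0.001], [0.215, -0.977, 0.008], [0.003, -0.008, -1.0]]
ft_force: [1.2, -0.9, 0.3]
gripper_width: 0.0001
```

```bash
python3 -m handwheel '[{"gripper":0,"dx":0.28,"dy":-0.35,"dz":0.1,"spin":0},{"gripper":0,"dx":0.28,"dy":-0.35,"dz":0.1,"spin":0},{"gripper":0,"dx":0.28,"dy":-0.35,"dz":0.2,"spin":0},{"gripper":0,"dx":0.28,"dy":-0.35,"dz":0.2,"spin":0},{"gripper":0,"dx":0.2,"dy":-0.25,"dz":0.1,"spin":0}]'; python3 -m handwheel '[{"gripper":0,"dx":0,"dy":0,"dz":0,"spin":0}]'
python3 - <<'E'
from h import *
m=arm.camera_model('wrist')
a=snap('wrist','w1.png'); cv2.imwrite('pics/w1b.png',cv2.resize(a[:,:,::-1],(800,600)))
import pickle; pickle.dump(m,open('m1.pkl','wb'))
o=arm.get_obs(); print(o['tcp_pos'],proj('wrist',[.586,.237,.066]),proj('wrist',o['tcp_pos']))
E
```

```text
time_s: 2.1
tcp_pos: [0.5802, 0.2346, 0.1738]
ee_rot: [[0.976, 0.219, 0.005], [0.219, -0.976, 0.008], [0.006, -0.006, -1.0]]
ft_force: [-0.1, -1.0, -0.5]
gripper_width: -0.0002
time_s: 2.2
tcp_pos: [0.5797, 0.2375, 0.171]
ee_rot: [[0.975, 0.222, 0.001], [0.222, -0.975, 0.007], [0.003, -0.007, -1.0]]
ft_force: [-0.6, -0.9, 0.4]
gripper_width: -0.0002
[0.57923016 0.2362477  0.17140157] (np.float64(253.31207126748802), np.float64(183.34352935795857)) (np.float64(251.40399547223294), np.float64(241.9437584355926))
```

View pics/w1b.png

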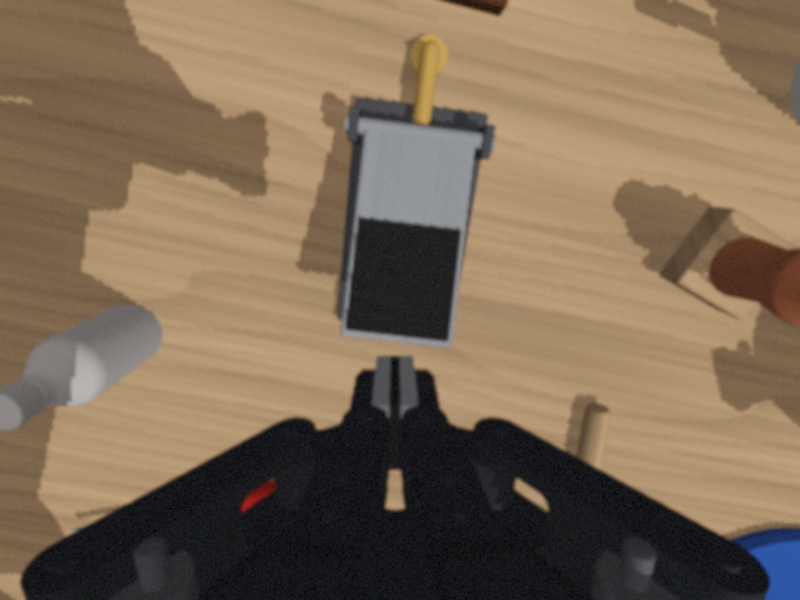

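The wrist view shows the pedal pad centre at about (404,280) in 800x600 pixels, corners (358,218), (460,230), (449,340) and (347,330). The fingertips are at (393,365).

Run:
```python
from h import *
import pickle
m=pickle.load(open('m1.pkl','rb'))
w=lambda u,v,z:toworld('',(u+.5)*.64-.5,(v+.5)*.64-.5,z,m)
print(w(404,280,.066),w(409,224,.057),w(398,335,.075))
```

```text
[0.59175997 0.23464456 0.066     ] [0.62424607 0.23902909 0.057     ] [0.55951763 0.23096315 0.075     ]
```

```bash
python3 -m handwheel '[{"gripper":0,"dx":0.08,"dy":0.01,"dz":0.3,"spin":0},{"gripper":0,"dx":0,"dy":0,"dz":0.3,"spin":0},{"gripper":0,"dx":0,"dy":0,"dz":0.2,"spin":0},{"gripper":0,"dx":0,"dy":0,"dz":0.1,"spin":0},{"gripper":0,"dx":0,"dy":0,"dz":0.05,"spin":0}]'
```

```text
time_s: 2.75
tcp_pos: [0.5889, 0.2343, 0.077]
ee_rot: [[0.976, 0.219, 0.006], [0.219, -0.976, 0.006], [0.007, -0.005, -1.0]]
ft_force: [-0.2, 0.8, 0.6]
gripper_width: 0.0001
```

```bash
python3 -m handwheel '[{"gripper":0,"dx":0,"dy":0,"dz":0.1,"spin":0},{"gripper":0,"dx":0,"dy":0,"dz":0.1,"spin":0},{"gripper":0,"dx":0,"dy":0,"dz":0.05,"spin":0}]';python3 -m handwheel '[{"gripper":0,"dx":0,"dy":0,"dz":0.05,"spin":0}]';python3 -m handwheel '[{"gripper":0,"dx":0,"dy":0,"dz":0.05,"spin":0}]'
```

```text
time_s: 3.05
tcp_pos: [0.5908, 0.234, 0.0548]
ee_rot: [[0.976, 0.218, 0.009], [0.218, -0.976, 0.007], [0.011, -0.005, -1.0]]
ft_force: [-3.3, -0.2, 7.2]
gripper_width: -0.0002
time_s: 3.15
tcp_pos: [0.5911, 0.2341, 0.0511]
ee_rot: [[0.976, 0.218, 0.01], [0.218, -0.976, 0.007], [0.011, -0.005, -1.0]]
ft_force: [-4.0, -1.4, 9.2]
gripper_width: 0.0004
time_s: 3.25
tcp_pos: [0.5914, 0.2342, 0.0474]
ee_rot: [[0.976, 0.218, 0.009], [0.218, -0.976, 0.007], [0.011, -0.005, -1.0]]
ft_force: [-5.6, -1.4, 9.3]
gripper_width: 0.0004
```

```bash
python3 -m handwheel '[{"gripper":0,"dx":-0.02,"dy":0,"dz":0.05,"spin":0},{"gripper":0,"dx":-0.02,"dy":0,"dz":0.05,"spin":0}]';python3 -m handwheel '[{"gripper":0,"dx":-0.02,"dy":0,"dz":0.05,"spin":0}]';python3 -m handwheel '[{"gripper":0,"dx":0,"dy":0,"dz":0.05,"spin":0}]'
```

```text
time_s: 3.45
tcp_pos: [0.5905, 0.2341, 0.0416]
ee_rot: [[0.976, 0.218, 0.015], [0.218, -0.976, 0.009], [0.017, -0.005, -1.0]]
ft_force: [-2.4, -0.1, 10.2]
gripper_width: 0.0003
time_s: 3.55
tcp_pos: [0.5904, 0.2342, 0.04]
ee_rot: [[0.976, 0.219, 0.018], [0.218, -0.976, 0.009], [0.02, -0.005, -1.0]]
ft_force: [-9.0, -1.9, 28.0]
gripper_width: 0.0003
time_s: 3.65
tcp_pos: [0.5906, 0.2343, 0.0397]
ee_rot: [[0.976, 0.219, 0.015], [0.219, -0.976, 0.008], [0.016, -0.005, -1.0]]
ft_force: [-24.6, -6.3, 41.8]
gripper_width: 0.0003
```

```bash
python3 -m handwheel '[{"gripper":0,"dx":-0.01,"dy":0,"dz":0.02,"spin":0}]';python3 -m handwheel '[{"gripper":0,"dx":-0.01,"dy":0,"dz":0.03,"spin":0},{"gripper":0,"dx":0,"dy":0,"dz":0.03,"spin":0}]'
```

```text
time_s: 3.75
tcp_pos: [0.5906, 0.2342, 0.041]
ee_rot: [[0.975, 0.22, 0.016], [0.22, -0.976, 0.008], [0.017, -0.004, -1.0]]
ft_force: [-3.1, -1.2, 8.7]
gripper_width: 0.0002
time_s: 3.95
tcp_pos: [0.5907, 0.2343, 0.0401]
ee_rot: [[0.975, 0.221, 0.017], [0.221, -0.975, 0.007], [0.018, -0.004, -1.0]]
ft_force: [-11.4, -2.8, 17.5]
gripper_width: -0.0
```

```bash
for i in 1; do python3 -m handwheel '[{"gripper":0,"dx":0,"dy":0,"dz":0.04,"spin":0},{"gripper":0,"dx":0,"dy":0,"dz":0.04,"spin":0},{"gripper":0,"dx":0,"dy":0,"dz":0.04,"spin":0}]'; python3 -m handwheel '[{"gripper":0,"dx":0,"dy":0,"dz":0.04,"spin":0}]';done
```

```text
time_s: 4.25
tcp_pos: [0.5907, 0.2343, 0.04]
ee_rot: [[0.975, 0.223, 0.009], [0.223, -0.975, 0.004], [0.01, -0.002, -1.0]]
ft_force: [-14.6, -4.2, 24.4]
gripper_width: -0.0001
time_s: 4.35
tcp_pos: [0.5907, 0.2343, 0.0399]
ee_rot: [[0.975, 0.224, 0.006], [0.224, -0.975, 0.003], [0.007, -0.001, -1.0]]
ft_force: [-13.4, -4.1, 24.8]
gripper_width: 0.0001
```

Steady at about 25 N on the stop; I'll hold it there.

```bash
python3 -m handwheel '[{"gripper":0,"dx":0,"dy":0,"dz":0.04,"spin":0},{"gripper":0,"dx":0,"dy":0,"dz":0.04,"spin":0},{"gripper":0,"dx":0,"dy":0,"dz":0.04,"spin":0},{"gripper":0,"dx":0,"dy":0,"dz":0.04,"spin":0},{"gripper":0,"dx":0,"dy":0,"dz":0.04,"spin":0}]'; python3 -m handwheel '[{"gripper":0,"dx":0,"dy":0,"dz":0.04,"spin":0},{"gripper":0,"dx":0,"dy":0,"dz":0.04,"spin":0},{"gripper":0,"dx":0,"dy":0,"dz":0.04,"spin":0},{"gripper":0,"dx":0,"dy":0,"dz":0.04,"spin":0},{"gripper":0,"dx":0,"dy":0,"dz":0.04,"spin":0}]'; python3 -m handwheel '[{"gripper":0,"dx":0,"dy":0,"dz":0.04,"spin":0},{"gripper":0,"dx":0,"dy":0,"dz":0.04,"spin":0},{"gripper":0,"dx":0,"dy":0,"dz":0.04,"spin":0},{"gripper":0,"dx":0,"dy":0,"dz":0.04,"spin":0},{"gripper":0,"dx":0,"dy":0,"dz":0.04,"spin":0}]'
python3 - <<'E'
from h import *
a=snap('scene','s2.png'); cv2.imwrite('pics/s2c.png',cv2.resize(a[230:330,230:350,::-1],(720,600),interpolation=cv2.INTER_CUBIC))
E
```

```text
time_s: 4.85
tcp_pos: [0.5907, 0.2343, 0.0399]
ee_rot: [[0.974, 0.227, -0.005], [0.227, -0.974, -0.003], [-0.005, 0.002, -1.0]]
ft_force: [-13.1, -4.7, 24.0]
gripper_width: -0.0001
time_s: 5.35
tcp_pos: [0.5907, 0.2343, 0.0399]
ee_rot: [[0.973, 0.23, -0.016], [0.23, -0.973, -0.008], [-0.017, 0.004, -1.0]]
ft_force: [-12.2, -3.9, 23.5]
gripper_width: 0.0003
time_s: 5.85
tcp_pos: [0.5908, 0.2343, 0.0399]
ee_rot: [[0.972, 0.233, -0.025], [0.233, -0.972, -0.013], [-0.027, 0.006, -1.0]]
ft_force: [-12.4, -3.4, 23.7]
gripper_width: 0.0003
```

View pics/s2c.png

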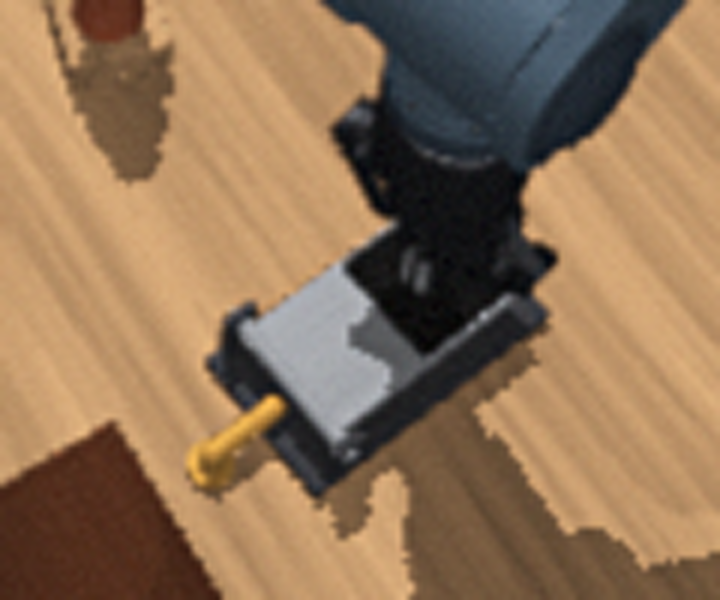

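The pedal is down on its stop under the shut fingers, held for about 2 s. The tool has tilted slightly (0.026 rad) from pad friction, so I'll use the push to work that back before letting go.

```bash
python3 -m handwheel '[{"gripper":0,"dx":-0.04,"dy":0,"dz":0.04,"spin":0},{"gripper":0,"dx":-0.04,"dy":0,"dz":0.04,"spin":0},{"gripper":0,"dx":-0.04,"dy":0,"dz":0.04,"spin":0}]'; python3 -m handwheel '[{"gripper":0,"dx":-0.04,"dy":0,"dz":0.04,"spin":0},{"gripper":0,"dx":-0.04,"dy":0,"dz":0.04,"spin":0},{"gripper":0,"dx":-0.04,"dy":0,"dz":0.04,"spin":0}]'
```

```text
time_s: 6.2
tcp_pos: [0.5905, 0.2342, 0.0403]
ee_rot: [[0.973, 0.232, 0.003], [0.232, -0.973, -0.006], [0.001, 0.006, -1.0]]
ft_force: [2.1, 1.8, 8.5]
gripper_width: -0.0002
time_s: 6.5
tcp_pos: [0.5906, 0.2342, 0.0403]
ee_rot: [[0.972, 0.232, 0.03], [0.232, -0.973, 0.001], [0.03, 0.006, -1.0]]
ft_force: [-0.5, 1.6, 12.4]
gripper_width: -0.0002
```

```bash
python3 -m handwheel '[{"gripper":0,"dx":0.02,"dy":0,"dz":0.04,"spin":0},{"gripper":0,"dx":0.02,"dy":0,"dz":0.04,"spin":0}]';python3 -m handwheel '[{"gripper":0,"dx":0.02,"dy":0,"dz":0.04,"spin":0}]'
```

```text
time_s: 6.7
tcp_pos: [0.5939, 0.2351, 0.0398]
ee_rot: [[0.972, 0.233, 0.024], [0.233, -0.972, -0.001], [0.023, 0.007, -1.0]]
ft_force: [-20.4, -6.1, 31.1]
gripper_width: 0.0002
time_s: 6.8
tcp_pos: [0.5939, 0.2352, 0.0397]
ee_rot: [[0.972, 0.234, 0.015], [0.234, -0.972, -0.004], [0.014, 0.008, -1.0]]
ft_force: [-25.1, -7.0, 34.0]
gripper_width: -0.0003
```

```bash
python3 -m handwheel '[{"gripper":0,"dx":0.0,"dy":0,"dz":0.03,"spin":0},{"gripper":0,"dx":0.0,"dy":0,"dz":0.03,"spin":0},{"gripper":0,"dx":-0.02,"dy":0,"dz":-0.1,"spin":0},{"gripper":0,"dx":-0.02,"dy":0,"dz":-0.15,"spin":0},{"gripper":0,"dx":0,"dy":0,"dz":-0.2,"spin":0}]';python3 -m handwheel '[{"gripper":0,"dx":0,"dy":0,"dz":-0.3,"spin":0},{"gripper":0,"dx":0,"dy":0,"dz":-0.4,"spin":0},{"gripper":0,"dx":0,"dy":0,"dz":-0.4,"spin":0},{"gripper":0,"dx":0,"dy":0,"dz":-0.3,"spin":0},{"gripper":0,"dx":0,"dy":0,"dz":-0.1,"spin":0}]'
```

```text
time_s: 7.3
tcp_pos: [0.5929, 0.2346, 0.0896]
ee_rot: [[0.972, 0.235, 0.021], [0.235, -0.972, -0.004], [0.02, 0.009, -1.0]]
ft_force: [0.1, -1.3, -0.8]
gripper_width: 0.0003
time_s: 7.8
tcp_pos: [0.5879, 0.2349, 0.2473]
ee_rot: [[0.972, 0.235, 0.02], [0.235, -0.972, -0.005], [0.018, 0.009, -1.0]]
ft_force: [1.2, 0.4, 0.2]
gripper_width: -0.0002
```

```bash
python3 -m handwheel '[{"gripper":100,"dx":0,"dy":0,"dz":-0.05,"spin":-0.093},{"gripper":100,"dx":0,"dy":0,"dz":0,"spin":-0.093},{"gripper":100,"dx":0,"dy":0,"dz":0,"spin":-0.093},{"gripper":100,"dx":0,"dy":0,"dz":0,"spin":-0.093}]'; python3 -m handwheel '[{"gripper":100,"dx":0,"dy":0,"dz":0,"spin":-0.093},{"gripper":100,"dx":0,"dy":0,"dz":0,"spin":-0.093},{"gripper":100,"dx":0,"dy":0,"dz":0,"spin":-0.093},{"gripper":100,"dx":0,"dy":0,"dz":0,"spin":-0.093}]'
```

```text
time_s: 8.2
tcp_pos: [0.5866, 0.2347, 0.252]
ee_rot: [[0.668, 0.744, 0.018], [0.744, -0.668, -0.005], [0.009, 0.017, -1.0]]
ft_force: [0.0, -0.8, -0.4]
gripper_width: 0.0578
time_s: 8.6
tcp_pos: [0.5833, 0.2338, 0.2453]
ee_rot: [[0.131, 0.991, 0.008], [0.991, -0.131, -0.007], [-0.006, 0.008, -1.0]]
ft_force: [-0.3, -0.4, 0.4]
gripper_width: 0.0856
```

```bash
python3 -m handwheel '[{"gripper":100,"dx":-0.48,"dy":0.07,"dz":-0.04,"spin":0},{"gripper":100,"dx":-0.48,"dy":0.07,"dz":-0.04,"spin":0},{"gripper":100,"dx":-0.48,"dy":0.07,"dz":-0.04,"spin":0},{"gripper":100,"dx":-0.48,"dy":0.07,"dz":-0.04,"spin":0},{"gripper":100,"dx":-0.48,"dy":0.07,"dz":0,"spin":0}]'; python3 -m handwheel '[{"gripper":100,"dx":-0.48,"dy":0.07,"dz":0,"spin":0},{"gripper":100,"dx":-0.48,"dy":0.07,"dz":0,"spin":0},{"gripper":100,"dx":-0.48,"dy":0.07,"dz":0,"spin":0},{"gripper":100,"dx":-0.35,"dy":0.06,"dz":0,"spin":0},{"gripper":100,"dx":0,"dy":0,"dz":0,"spin":0}]'
python3 -m handwheel '[{"gripper":100,"dx":0,"dy":0,"dz":0,"spin":0}]'
python3 - <<'E'
from h import *
m=arm.camera_model('wrist')
a=snap('wrist','w2.png'); cv2.imwrite('pics/w2b.png',cv2.resize(a[:,:,::-1],(800,600)))
import pickle; pickle.dump(m,open('m2.pkl','wb'))
o=arm.get_obs(); print(o['tcp_pos'],proj('wrist',[.59,-.216,.169]),proj('wrist',o['tcp_pos']))
E
```

```text
time_s: 9.1
tcp_pos: [0.5831, -0.0103, 0.2551]
ee_rot: [[0.116, 0.993, -0.006], [0.993, -0.116, -0.005], [-0.006, -0.005, -1.0]]
ft_force: [0.7, -0.3, -0.1]
gripper_width: 0.0857
time_s: 9.6
tcp_pos: [0.5837, -0.2022, 0.2486]
ee_rot: [[0.123, 0.992, -0.016], [0.992, -0.123, -0.001], [-0.003, -0.016, -1.0]]
ft_force: [0.4, -0.9, -0.1]
gripper_width: 0.0853
time_s: 9.7
tcp_pos: [0.583, -0.2025, 0.2471]
ee_rot: [[0.125, 0.992, -0.018], [0.992, -0.125, 0.0], [-0.002, -0.018, -1.0]]
ft_force: [-0.2, 0.7, 0.1]
gripper_width: 0.0855
[ 0.5829176  -0.2021703   0.24698308] (np.float64(263.6627779171421), np.float64(212.19400900447653)) (np.float64(251.97517809731067), np.float64(241.09172244939134))
```

View pics/w2b.png

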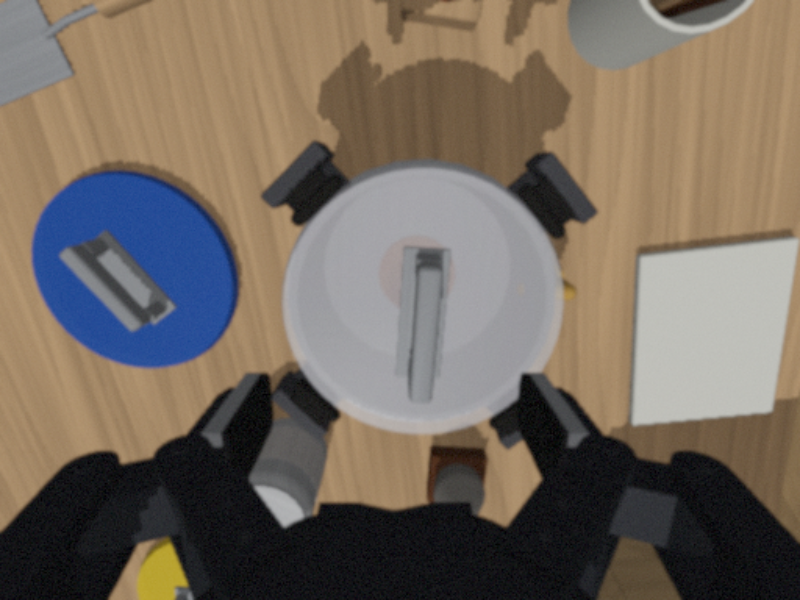

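The wrist view confirms the clear lid on the pot. The bar's top face runs from (429,264) to (421,400), between the open jaws.

Run:
```python
from h import *
import pickle
m=pickle.load(open('m2.pkl','rb'))
w=lambda u,v,z:toworld('',(u+.5)*.64-.5,(v+.5)*.64-.5,z,m)
a,b=w(429,264,.169),w(421,400,.169); c=(a+b)/2; print(a,b,c,np.linalg.norm(a-b))
o=arm.get_obs(); R=np.array(o['ee_rot']); d=a-b
print('bar yaw',np.degrees(np.arctan2(d[1],d[0])),'toolx',np.degrees(np.arctan2(R[1,0],R[0,0])), R)
print(R.T@(np.array([*c[:2],.16])-o['tcp_pos']))
```

```text
[ 0.60332089 -0.17874552  0.169     ] [ 0.59030045 -0.25997417  0.169     ] [ 0.59681067 -0.21935984  0.169     ] 0.08226557701994244
bar yaw 80.89331572814022 toolx 82.87206999745987 [[ 1.24084837e-01  9.92094072e-01 -1.87697862e-02]
 [ 9.92268705e-01 -1.24108062e-01 -7.31259488e-05]
 [-2.40202961e-03 -1.86155976e-02 -9.99823829e-01]]
[-0.01512378  0.01753584  0.08670824]
```

```bash
python3 -m handwheel '[{"gripper":100,"dx":-0.08,"dy":0.09,"dz":0.2,"spin":0.022},{"gripper":100,"dx":-0.07,"dy":0.07,"dz":0.2,"spin":0},{"gripper":100,"dx":0,"dy":0,"dz":0.1,"spin":0},{"gripper":100,"dx":0,"dy":0,"dz":0,"spin":0}]'
python3 - <<'E'
from h import *
m=arm.camera_model('wrist')
a=snap('wrist','w3.png'); cv2.imwrite('pics/w3b.png',cv2.resize(a[:,:,::-1],(800,600)))
import pickle; pickle.dump(m,open('m3.pkl','wb'))
o=arm.get_obs(); print(o['tcp_pos'],o['ee_rot'])
E
```

```text
time_s: 10.15
tcp_pos: [0.5962, -0.2137, 0.1946]
ee_rot: [[0.153, 0.988, -0.02], [0.988, -0.153, 0.001], [-0.002, -0.02, -1.0]]
ft_force: [0.1, 0.1, -0.4]
gripper_width: 0.0856
[ 0.59649985 -0.21381642  0.19545334] [[ 1.53027397e-01  9.88044830e-01 -1.87090987e-02]
 [ 9.88219891e-01 -1.53038264e-01  8.58018059e-04]
 [-2.01544767e-03 -1.86200038e-02 -9.99824601e-01]]
```

View pics/w3b.png

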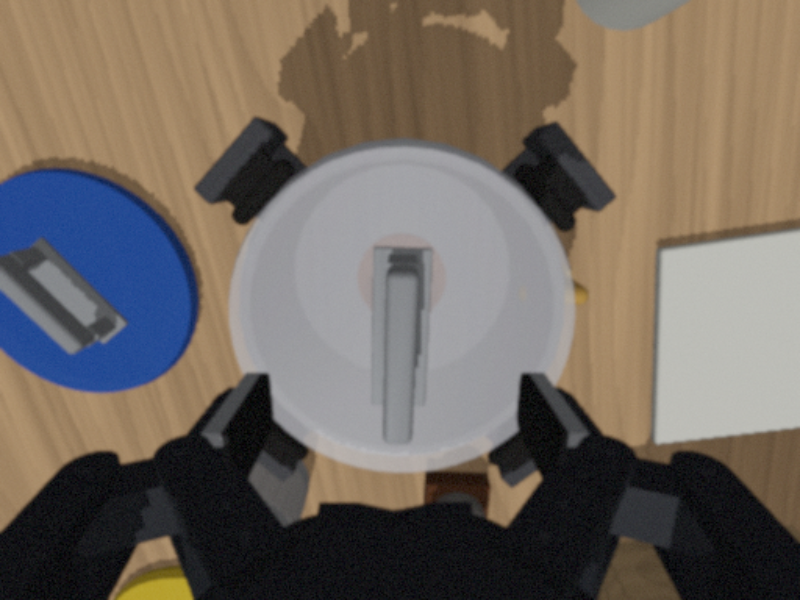

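The bar now runs from (404,268) to (398,441), almost centred between the jaw tips at x about 395.

Run:
```python
from h import *
import pickle
m=pickle.load(open('m3.pkl','rb'))
w=lambda u,v,z:toworld('',(u+.5)*.64-.5,(v+.5)*.64-.5,z,m)
a,b=w(404,268,.169),w(398,441,.169); c=(a+b)/2; print(a,b,c,np.linalg.norm(a-b))
o=arm.get_obs(); R=np.array(o['ee_rot']); d=a-b
print('bar yaw',np.degrees(np.arctan2(d[1],d[0])),'toolx',np.degrees(np.arctan2(R[1,0],R[0,0])))
print(R.T@(np.array([*c[:2],.16])-o['tcp_pos']))
```

```text
[ 0.60524348 -0.17863237  0.169     ] [ 0.59032397 -0.25993896  0.169     ] [ 0.59778373 -0.21928566  0.169     ] 0.08266409346444968
bar yaw 79.60207216604306 toolx 81.19757233884731
[-0.00513689  0.00276567  0.03541841]
```

```bash
python3 -m handwheel '[{"gripper":100,"dx":-0.05,"dy":0.03,"dz":0.2,"spin":0.018},{"gripper":100,"dx":0,"dy":0,"dz":0.2,"spin":0},{"gripper":100,"dx":0,"dy":0,"dz":0.12,"spin":0},{"gripper":100,"dx":0,"dy":0,"dz":0,"spin":0}]'
```

```text
time_s: 10.6
tcp_pos: [0.6001, -0.2171, 0.1472]
ee_rot: [[0.178, 0.984, -0.012], [0.984, -0.178, -0.003], [-0.005, -0.011, -1.0]]
ft_force: [0.1, 0.4, -0.0]
gripper_width: 0.0853
```

```bash
python3 -m handwheel '[{"gripper":100,"dx":-0.03,"dy":-0.02,"dz":0.06,"spin":0},{"gripper":30,"dx":0,"dy":0,"dz":0,"spin":0},{"gripper":30,"dx":0,"dy":0,"dz":0,"spin":0},{"gripper":30,"dx":0,"dy":0,"dz":0,"spin":0},{"gripper":30,"dx":0,"dy":0,"dz":0,"spin":0}]' 30; python3 -m handwheel '[{"gripper":0,"dx":0,"dy":0,"dz":0,"spin":0},{"gripper":0,"dx":0,"dy":0,"dz":0,"spin":0}]';python3 -m handwheel '[{"gripper":0,"dx":0,"dy":0,"dz":0,"spin":0},{"gripper":0,"dx":0,"dy":0,"dz":0,"spin":0}]'
```

```text
time_s: 11.1
tcp_pos: [0.5992, -0.2205, 0.1453]
ee_rot: [[0.177, 0.984, -0.006], [0.984, -0.177, -0.006], [-0.007, -0.005, -1.0]]
ft_force: [-0.4, -0.4, 0.6]
gripper_width: 0.0282
time_s: 11.3
tcp_pos: [0.5976, -0.2203, 0.1457]
ee_rot: [[0.177, 0.984, -0.011], [0.984, -0.177, -0.005], [-0.007, -0.01, -1.0]]
ft_force: [0.6, -0.6, -2.3]
gripper_width: 0.0133
time_s: 11.5
tcp_pos: [0.5976, -0.2202, 0.1457]
ee_rot: [[0.177, 0.984, -0.011], [0.984, -0.177, -0.005], [-0.007, -0.01, -1.0]]
ft_force: [-1.3, 0.5, -0.4]
gripper_width: 0.0135
```

```bash
python3 -m handwheel '[{"gripper":25,"dx":0,"dy":0,"dz":0,"spin":0},{"gripper":25,"dx":0,"dy":0,"dz":0,"spin":0},{"gripper":25,"dx":0,"dy":0,"dz":0.05,"spin":0},{"gripper":25,"dx":0,"dy":0,"dz":0.03,"spin":0},{"gripper":25,"dx":0,"dy":0,"dz":0,"spin":0}]'
```

```text
time_s: 12.0
tcp_pos: [0.5981, -0.2204, 0.1373]
ee_rot: [[0.177, 0.984, -0.01], [0.984, -0.177, -0.005], [-0.007, -0.009, -1.0]]
ft_force: [-1.0, 0.5, 0.5]
gripper_width: 0.0214
```

```bash
python3 -m handwheel '[{"gripper":15,"dx":0,"dy":0,"dz":-0.03,"spin":0},{"gripper":0,"dx":0,"dy":0,"dz":0,"spin":0},{"gripper":0,"dx":0,"dy":0,"dz":0,"spin":0},{"gripper":0,"dx":0,"dy":0,"dz":0,"spin":0}]' 100;  python3 -m handwheel '[{"gripper":0,"dx":0,"dy":0,"dz":0,"spin":0},{"gripper":0,"dx":0,"dy":0,"dz":0,"spin":0}]'
```

```text
time_s: 12.4
tcp_pos: [0.5972, -0.22, 0.1386]
ee_rot: [[0.177, 0.984, -0.012], [0.984, -0.177, -0.004], [-0.006, -0.011, -1.0]]
ft_force: [-0.3, 0.0, -2.1]
gripper_width: 0.0128
time_s: 12.6
tcp_pos: [0.5972, -0.22, 0.1387]
ee_rot: [[0.177, 0.984, -0.012], [0.984, -0.177, -0.004], [-0.006, -0.011, -1.0]]
ft_force: [-0.5, 0.2, -2.8]
gripper_width: 0.0126
```

```bash
python3 -m handwheel '[{"gripper":0,"dx":0,"dy":0,"dz":-0.02,"spin":0},{"gripper":0,"dx":0,"dy":0,"dz":-0.02,"spin":0}]';python3 -m handwheel '[{"gripper":0,"dx":0,"dy":0,"dz":-0.02,"spin":0},{"gripper":0,"dx":0,"dy":0,"dz":-0.02,"spin":0}]'; python3 -m handwheel '[{"gripper":0,"dx":0,"dy":0,"dz":-0.025,"spin":0},{"gripper":0,"dx":0,"dy":0,"dz":-0.025,"spin":0}]'
```

```text
time_s: 12.8
tcp_pos: [0.5967, -0.2196, 0.1393]
ee_rot: [[0.177, 0.984, -0.012], [0.984, -0.178, -0.003], [-0.006, -0.012, -1.0]]
ft_force: [5.1, -3.2, -13.9]
gripper_width: 0.0125
time_s: 13.0
tcp_pos: [0.5966, -0.2196, 0.1393]
ee_rot: [[0.178, 0.984, -0.012], [0.984, -0.178, -0.003], [-0.005, -0.011, -1.0]]
ft_force: [5.9, -2.8, -13.2]
gripper_width: 0.013
time_s: 13.2
tcp_pos: [0.5962, -0.2194, 0.1398]
ee_rot: [[0.178, 0.984, -0.012], [0.984, -0.178, -0.003], [-0.005, -0.011, -1.0]]
ft_force: [6.3, -3.5, -15.8]
gripper_width: 0.0124
```

```bash
python3 -m handwheel '[{"gripper":0,"dx":-0.005,"dy":0.01,"dz":-0.03,"spin":0},{"gripper":0,"dx":-0.005,"dy":0.01,"dz":-0.03,"spin":0}]';python3 -m handwheel '[{"gripper":0,"dx":-0.005,"dy":0.01,"dz":-0.03,"spin":0},{"gripper":0,"dx":-0.005,"dy":0.01,"dz":-0.03,"spin":0}]'; python3 -m handwheel '[{"gripper":0,"dx":-0.005,"dy":0.01,"dz":-0.03,"spin":0}]'
```

```text
time_s: 13.4
tcp_pos: [0.5961, -0.2195, 0.1402]
ee_rot: [[0.179, 0.984, -0.017], [0.984, -0.179, 0.0], [-0.003, -0.017, -1.0]]
ft_force: [3.7, -1.8, -18.9]
gripper_width: 0.0127
time_s: 13.6
tcp_pos: [0.5959, -0.2196, 0.1417]
ee_rot: [[0.179, 0.984, -0.022], [0.984, -0.179, 0.004], [-0.001, -0.023, -1.0]]
ft_force: [3.0, -1.5, -16.3]
gripper_width: 0.0122
time_s: 13.7
tcp_pos: [0.5962, -0.22, 0.1448]
ee_rot: [[0.179, 0.984, -0.025], [0.984, -0.179, 0.005], [0.0, -0.026, -1.0]]
ft_force: [-0.5, 0.9, -7.3]
gripper_width: 0.0124
```

```bash
python3 -m handwheel '[{"gripper":0,"dx":0,"dy":0,"dz":-0.03,"spin":0},{"gripper":0,"dx":0,"dy":0,"dz":-0.03,"spin":0}]';python3 -m handwheel '[{"gripper":0,"dx":0,"dy":0,"dz":-0.03,"spin":0},{"gripper":0,"dx":0,"dy":0,"dz":-0.03,"spin":0},{"gripper":0,"dx":0,"dy":0,"dz":-0.03,"spin":0}]'
```

```text
time_s: 13.9
tcp_pos: [0.5972, -0.2206, 0.1554]
ee_rot: [[0.178, 0.984, -0.024], [0.984, -0.178, 0.004], [-0.001, -0.025, -1.0]]
ft_force: [0.5, -0.3, -3.9]
gripper_width: 0.0124
time_s: 14.2
tcp_pos: [0.5999, -0.222, 0.1711]
ee_rot: [[0.178, 0.984, -0.017], [0.984, -0.178, -0.001], [-0.004, -0.016, -1.0]]
ft_force: [-1.5, 0.5, -3.4]
gripper_width: 0.0122
```

```bash
python3 -m handwheel '[{"gripper":0,"dx":0.015,"dy":-0.025,"dz":0.02,"spin":0},{"gripper":0,"dx":0,"dy":0,"dz":0,"spin":0}]'; python3 -m handwheel '[{"gripper":0,"dx":0,"dy":0,"dz":0,"spin":0},{"gripper":0,"dx":0,"dy":0,"dz":0,"spin":0},{"gripper":0,"dx":0,"dy":0,"dz":0,"spin":0}]'
python3 - <<'E'
from h import *
a=snap('scene','s4.png'); cv2.imwrite('pics/s4c.png',cv2.resize(a[120:220,180:300,::-1],(720,600),interpolation=cv2.INTER_CUBIC))
o=arm.get_obs();print(o['tcp_pos'],o['time_s'])
E
```

```text
time_s: 14.4
tcp_pos: [0.5982, -0.2202, 0.1707]
ee_rot: [[0.178, 0.984, -0.015], [0.984, -0.178, -0.002], [-0.004, -0.014, -1.0]]
ft_force: [0.5, -0.2, -5.0]
gripper_width: 0.0123
time_s: 14.7
tcp_pos: [0.5977, -0.2199, 0.17]
ee_rot: [[0.178, 0.984, -0.016], [0.984, -0.178, -0.001], [-0.004, -0.015, -1.0]]
ft_force: [-0.4, -0.4, -4.2]
gripper_width: 0.0123
[ 0.59765439 -0.21990036  0.1699192 ] 14.75
```

View pics/s4c.png

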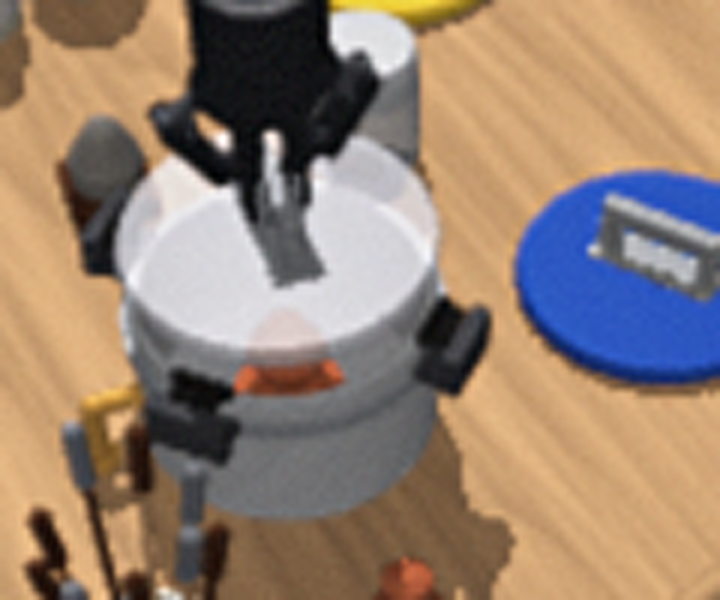

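The lid is clear of the lips and hanging over the pot. I'll overlay the predicted lid outline to check height and level.

Run:
```python
from h import *
a=cv2.imread('pics/s4.png'); x0,y0,x1,y1=192,135,262,210; k=8
im=cv2.resize(a[y0:y1,x0:x1],None,fx=k,fy=k,interpolation=cv2.INTER_CUBIC)
for z,r,c in ((.140,.096,(0,0,255)),(.155,.096,(0,255,0)),(.110,.094,(255,0,0))):
    pts=[proj('scene',[.5975+r*np.cos(t),-.2195+r*np.sin(t),z]) for t in np.linspace(0,2*np.pi,90)]
    p=np.array([[(u-x0+.5)*k-.5,(v-y0+.5)*k-.5] for u,v in pts]).astype(int)
    for q in p: cv2.circle(im,tuple(int(i) for i in q),1,c,-1)
cv2.imwrite('pics/ov.png',im)
```

```text
(no output)
```

View pics/ov.png

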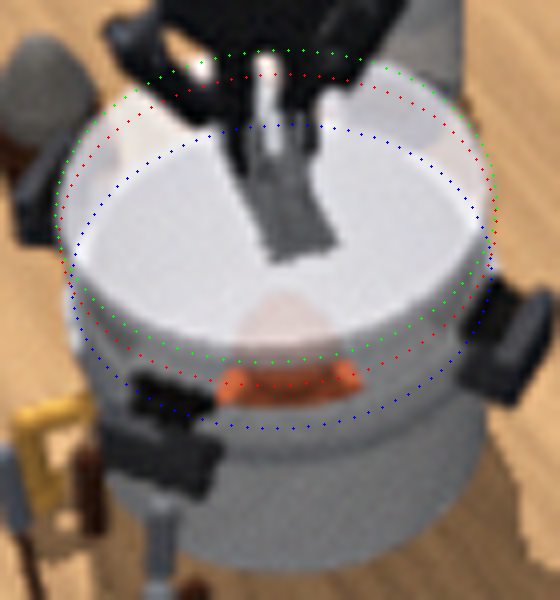

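The outline predicted for the lid's top face (drawn for a 30 mm gap) meets the visible lid edge at left (58,215), right (495,215) and at the back. So height and level agree. One last steadiness check, then I hand in.

```bash
python3 -m handwheel '[{"gripper":0,"dx":0,"dy":0,"dz":0.005,"spin":0},{"gripper":0,"dx":0,"dy":0,"dz":0,"spin":0},{"gripper":0,"dx":0,"dy":0,"dz":0,"spin":0},{"gripper":0,"dx":0,"dy":0,"dz":0,"spin":0}]'
python3 - <<'E'
from station import arm
import numpy as np
o=arm.get_obs(); print(o['time_s'],o['tcp_pos'],np.abs(o['joint_velocities']).max(),o['ft_force'],o['gripper_width'])
if abs(o['tcp_pos'][2]-.1693)<.002 and o['gripper_width']>.011: print(arm.finish_job())
E
```

```text
time_s: 15.15
tcp_pos: [0.5975, -0.2199, 0.1688]
ee_rot: [[0.178, 0.984, -0.017], [0.984, -0.178, -0.001], [-0.004, -0.016, -1.0]]
ft_force: [0.5, 0.4, -4.4]
gripper_width: 0.0127
15.15 [ 0.59745148 -0.2198557   0.16882751] 0.0016265334816498026 [ 0.48332969  0.40504907 -4.38198252] 0.012651798406806532
the job is handed in; nothing more can be done
None
```

The job is handed in at 15.2 s, with the arm still holding the clear lid about 30 mm above the pot rim.

- **Pedal:** I pressed it to its stop, with the TCP at 40 mm and about 25 N, and held it there for about 2 s. I then worked out a slight tool tilt for a further second, still pressing, and lifted off. I did not take a picture of the pedal back up, so its return is not confirmed.
- **Lid:** I gripped the handle bar at 100 N (opening about 12.5 mm) and pulled straight up in 2–3 mm steps. The pull peaked at about 19 N, then the lid broke free with no jump and the load settled at about 4.4 N.
- **Final state:** The TCP rose 30.1 mm from its height at the grasp, and the joints are practically still. The tool leans about 1° (0.017 rad), only 0.005 rad off its lean at the grasp, so the lid should be level to within about 0.5°. The lid outline overlaid on the scene picture matched the visible edges at left, right and back, but I could not make out the front edge.

**Short of ideal:**
- The push on the pedal briefly reached about 42 N straight down, or about 49 N with the sideways part. It was on the closed fingertips, not the gripper body.
- In those pedal steps the tool tilted by up to 0.03 rad. I worked it back before the grasp.

I did not touch anything else on the bench.

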